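Make up two sampling kits from the bench stock

TASK

Make up two kits in the grey pocket trays from the stock standing between them, one thing to a pocket. The three-pocket tray gets the PTFE cup in its middle pocket, with a small vial in one end pocket and the dropper bottle in the other; the two-pocket tray gets the other small vial and the bigger clear vial, either way round. Everything must end standing upright on its pocket's floor, and the wide amber jar stays where it stands.

Things in the scene. Friction and masses are not known exactly. Their poses are not given: they have to be found in the camera images.
- long_tray: Grey kit tray, fixed, three square pockets in a row along its x axis. Outside 196 x 68 x 14 mm plus a 13 mm lug at each end; pockets 60 x 60 mm inside, walls 4 mm thick, 14 mm high, floor 4 mm above the bench. Origin: centre of its underside, on the bench top; pocket centres at x = -64, 0 and +64 mm, y = 0. Stands right or left of the stock, row within 0.2 rad of world x.
- short_tray: Grey kit tray, fixed, two square pockets in a row along its x axis. Outside 132 x 68 x 14 mm plus a 13 mm lug at each end; pockets 60 x 60 mm inside, walls 4 mm thick, 14 mm high, floor 4 mm above the bench. Origin: centre of its underside, on the bench top; pocket centres at x = -32 and +32 mm, y = 0. Stands right or left of the stock, row within 0.2 rad of world x.
- cup_center (a point): White PTFE cup, open at the top, standing: 24 mm diameter, 28 mm high, wall 4 mm, 12 to 20 g; grip it across the outside near the rim. The listed point: on its axis, half-way up; z axis up when it stands. 
- dropper_bottle_center (a point): Slender brown dropper bottle with black rubber teat, standing: body 33 mm diameter to about 60 mm height, neck collar 24 mm, teat 13 mm; 102 mm high, 50 to 90 g. The listed point: on its axis, half-way up; z axis up when it stands. 
- big_vial_center (a point): Bigger clear glass vial with black screw cap, standing: 37 mm diameter up to 48 mm height, cap 32 mm diameter above, 70 mm high, 35 to 65 g. The listed point: on its axis, half-way up; z axis up when it stands. 
- small_vial_1_center (a point): Small screw-capped clear glass sample vial, black cap, standing: 27 mm dia. up to 39 mm height, cap 23 mm dia. above, 57 mm high in all, 20 to 35 g; either of the two small vials may serve in either kit. The listed point: on its axis, half-way up; z axis up when it stands. 
- small_vial_2_center (a point): Small screw-capped clear glass sample vial, white cap, standing: 27 mm dia. up to 39 mm height, cap 23 mm dia. above, 57 mm high in all, 20 to 35 g; either of the two small vials may serve in either kit. The listed point: on its axis, half-way up; z axis up when it stands. 
- amber_jar_center (a point): Wide brown glass jar with black cap, standing among the stock; in no kit, stays where it is: 52 mm diameter, 98 mm high, 130 g. The listed point: on its axis, half-way up; z axis up when it stands. 
Things that resemble listed ones, but are neither listed nor needed, are in the scene too. What is shaped like the part that bears big_vial_center but green is not meant. What is shaped like the part that bears cup_center but purple is not meant.

How it is judged:
By the outcome, as a careful person would: the job done as asked, in the order asked, and still so for the second after the job is handed in, with the robot touching nothing.
It also fails if it takes over 122 s, if anything falls off the work surface, if the arm or the gripper's body presses on something with over 40 N, if the wrist force passes 120 N, or if a joint passes its speed limit or range.

ROBOT

A 6-joint arm with a two-finger parallel gripper is mounted at the origin on a cart in front of the work surface, level with it; the furniture and walls round the work are solid. World frame = base frame: x ahead of the robot, y to its left, z up, the work surface at z = 0. Lengths are in m, angles in rad, forces in N, time in s.
With the tool pointing down it reaches from about 0.35 to 0.775 m from the base axis. Payload 5.5 kg.
Tool frame: the origin (TCP) lies on the centre line of the jaws, within the pads' length; the fingertips stand 11 mm ahead of it and the grasp point (between the pads) lies 8 mm behind it (env.nose_length is the distance from the TCP to the fingertips, in m); x points along the fingers, z is the direction in which the jaws open and shut, and the axes are right-handed (so a half turn about x gives the same grasp; the last joint's range is limited). The gripper opens to 85 mm and grips with 20 to 120 N. Pads are 22 mm wide; open, the fingers measure 114 mm over their backs; the gripper's body (76 mm by 85 mm) begins 54 mm behind the grasp point. The pads swing forward as they close: fully open they stand 13 mm farther back than shut.
Start: joints at [-0.14, 0.313, 0.046, 1.304, 0, 1.431], TCP at [0.575, -0, 0.242] pointing down, gripper open.
Joint ranges: [-2.76, 2.76], [-0.86, 1.69], [-1.03, 1.26], [-2.2, 2.34], [-1.47, 1.5], [-3.14, 3.14]. Speed limits (rad/s): [2.57, 2.57, 3.14, 3.14, 3.14, 3.14].

INTERFACE

Orientations are given as a unit quaternion [w, x, y, z].
In Python, from workcell import env gives the robot as it stands. The module is installed in compiled form; this text tells all that it offers.
- The arm moves only by the tool step_arm, never from a script. Its argument "moves" is a list that holds one entry, the list of rows, each a list of 7 numbers: the turn, a rotation vector about the tool's x, y, z in rad, then the shift along the tool's x, y, z in m, then the opening, from 0 (shut) to 1 (fully open). In form: [[[rx, ry, rz, tx, ty, tz, grip], ...]]. A call has 1 to 12 rows; each row is the pose to reach, as a shift and turn from the pose measured when the call began, along the tool's axes at that moment; what a row does not reach only later rows make up. A row lasts 1/10 s, in which the tool goes at most 50 mm and 8.59 degrees, less where a joint would pass 70% of its speed; a pose out of reach is approached as far as the arm can. A call with a gripper value outside its range is refused whole. The fingers move at their own pace and stop on an object; "force" is the grip in N (left out, the last holds). Time passes only in rows, so rows that repeat a pose let the fingers close. It gives the time, the measured TCP pose, the force and the opening at its end, in the units of the state.
- env.get_state(): the state, without advancing time (a new reading comes with each control period).
- env.read_camera(name): name is "scene" or "side" or "wrist"; returns (picture, depth): 384x512x3 uint8, red, green, blue; 384x512 float32, m along the optical axis (not along the pixel's ray), 0 where there is no reading.
- env.get_calibration(name): a dict with "mtx" (3x3 intrinsics, pixels), "distortion" ([k1, k2, p1, p2, k3] as OpenCV has them; the pictures are not rectified), "camera_from_world" (4x4, takes a point from world to camera coordinates); the wrist camera has in their place "T_tool_cam" (4x4, takes a point from camera to tool coordinates, whose origin is the TCP and whose axes are the tool frame's). Camera axes: x right, y down, z forward; pixel columns grow to the right and rows downward; lengths in m; the calibration is good to about 2 mm. A picture is of the moment at which its call begins: read the wrist's pose just before it. get_calibration takes no time and is no camera call.
- env.hand_in(): hands the job in, once; it reports no verdict.
Trained networks look in the newest picture that a camera, given by its name, has taken for a name from the list of things; names that differ only in an ending like _2 or _b are one class to them, and where a whole thing is asked for, a point or a joint stands for the part that bears it (a point fixed in the world has none). Each returns a list of dicts, best first, with "confidence" (0 to 1); they miss things now and then, are a little off and sometimes report something else, mostly with a low value. They report only what shows in the picture. A call takes as long as a camera call. They do not tell look-alikes from the thing itself.
- env.boxes_of(camera, thing): "uv" ([column, row] in pixels, amid what is visible of it).
- env.silhouettes(camera, thing): "mask" (384x512 bool, what is visible of it) and "uv" ([column, row] in pixels, amid what is visible of it).
The state is a dict: "clock": time; "joint_pos": joint angles; "qvel": joint speeds; "tau": joint torques, N m; "tcp_pos": TCP position; "orientation": TCP orientation; "wrist_force": force on the tool from outside, world axes, zero at the start; "ft_torque": the same for the moment, N m; "finger_gap": finger opening in m.
Only numpy, scipy, OpenCV 4.12 (cv2) and the standard library are available. Lean on these libraries where they do the work, as an engineer would, in place of code of your own. Each camera call takes 0.05 s, during which the arm holds its last target.

## Working session

There is one attempt and no reset: what is moved stays moved. The work goes in short steps, Python scripts to look and compute and a tool call to move; the robot and the scene stay as the last step left them, time stands still between calls to the robot, and variables do not carry over. Pictures are saved under pics/ and viewed, and the job is handed in when it is done.

Besides the shell and the picture viewer there is one more tool, called after "Call:" as a command line: name --argument value ..., lists and objects as JSON in quotes. step_arm: Moves the arm, as the interface text tells. Its arguments: {"type":"object","properties":{"moves":{"type":"array","items":{"type":"array","items":{"type":"array","items":{"type":"number"}}}},"force":{"type":"number"}},"required":["moves"]}

```bash
mkdir -p pics; ls
python3 - <<'E'
from workcell import env
import cv2,numpy as np
s=env.get_state(); print(s)
for c in ("scene","side","wrist"):
    p,d=env.read_camera(c); cv2.imwrite(f"pics/{c}0.png",p[:,:,::-1]); np.savez(f"/tmp/{c}0.npz",p=p,d=d)
    print(c,env.get_calibration(c))
E
```

```text
pics
{'clock': 0.0, 'joint_pos': array([-1.39590583e-01,  3.13988156e-01,  4.49970918e-02,  1.30360283e+00,
        1.18951311e-05,  1.43117558e+00]), 'qvel': array([ 8.48344136e-04,  2.93992625e-04,  7.48405112e-04,  9.39195745e-04,
        2.08935344e-06, -9.33613975e-04]), 'tau': array([-2.90074182e-03, -4.80629075e+01,  2.98531097e+01,  1.95313990e-02,
       -3.83516899e-04, -4.27451073e-05]), 'tcp_pos': array([5.74516721e-01, 6.71630303e-05, 2.41423227e-01]), 'orientation': array([7.06477729e-01, 8.19387329e-05, 7.07735262e-01, 1.03263250e-04]), 'wrist_force': array([0.45486799, 0.27892573, 0.34084287]), 'ft_torque': array([0.01952248, 0.04937604, 0.00099013]), 'finger_gap': 0.08553389904236065}
scene {'mtx': array([[430.45646944,   0.        , 257.14486028],
       [  0.        , 430.45646944, 186.50818504],
       [  0.        ,   0.        ,   1.        ]]), 'distortion': array([-0.05608331,  0.        ,  0.        ,  0.        ,  0.        ]), 'camera_from_world': array([[ 0.64418026, -0.76485728,  0.0050131 , -0.19567396],
       [-0.5408901 , -0.46016454, -0.70405007,  0.
[... 565 characters left out ...]
5, -0.52193457,  1.07912356],
       [ 0.        ,  0.        ,  0.        ,  1.        ]])}
wrist {'mtx': array([[329.29667064,   0.        , 260.09391062],
       [  0.        , 329.29667064, 195.31523211],
       [  0.        ,   0.        ,   1.        ]]), 'distortion': array([0.02936647, 0.        , 0.        , 0.        , 0.        ]), 'T_tool_cam': array([[-1.38235643e-04, -3.15892397e-01,  9.48795012e-01,
        -1.31312383e-01],
       [ 5.14443109e-04, -9.48794918e-01, -3.15892290e-01,
         8.09794492e-02],
       [ 9.99999858e-01,  4.44433482e-04,  2.93665942e-04,
         4.26609236e-04],
       [ 0.00000000e+00,  0.00000000e+00,  0.00000000e+00,
         1.00000000e+00]])}
```

View pics/scene0.png

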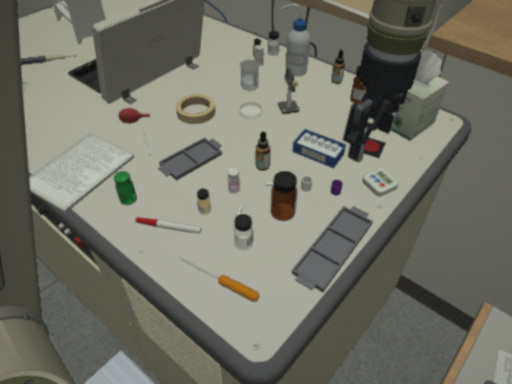

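View pics/side0.png

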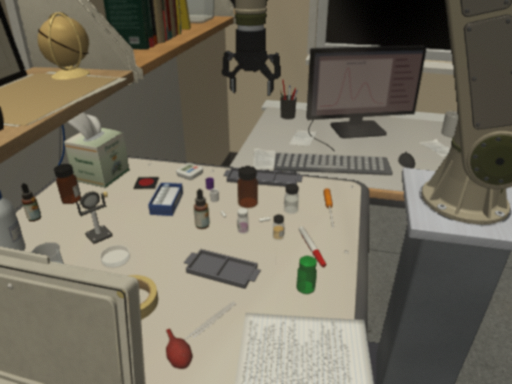

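View pics/wrist0.png

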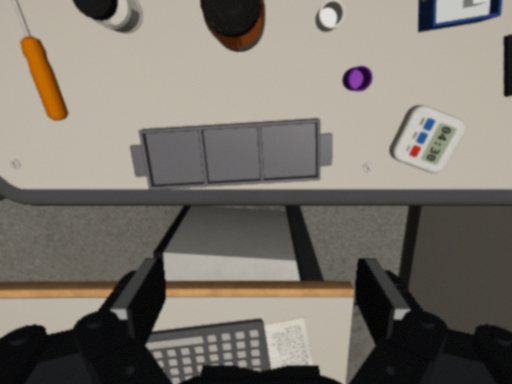

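```bash
cat > h.py <<'E'
from workcell import env
import cv2,numpy as np
from scipy.spatial.transform import Rotation as R
def Rq(q): return R.from_quat([q[1],q[2],q[3],q[0]]).as_matrix()
def cam_T(c,s=None):
    k=env.get_calibration(c)
    if c=="wrist":
        T=np.eye(4);T[:3,:3]=Rq(s["orientation"]);T[:3,3]=s["tcp_pos"]
        return k,T@k["T_tool_cam"]
    return k,np.linalg.inv(k["camera_from_world"])
def rays(c,uv,s=None):
    k,T=cam_T(c,s)
    n=cv2.undistortPoints(np.array(uv,float).reshape(-1,1,2),k["mtx"],k["distortion"]).reshape(-1,2)
    return np.c_[n,np.ones(len(n))],T
def world(c,uv,d,s=None):
    r,T=rays(c,uv,s); p=r*np.array(d).reshape(-1,1); return p@T[:3,:3].T+T[:3,3]
def onplane(c,uv,z,s=None):
    r,T=rays(c,uv,s); w=r@T[:3,:3].T; t=(z-T[2,3])/w[:,2]; return w*t[:,None]+T[:3,3]
def proj(c,P,s=None):
    k,T=cam_T(c,s); Ti=np.linalg.inv(T); rv,_=cv2.Rodrigues(Ti[:3,:3])
    return cv2.projectPoints(np.array(P,float).reshape(-1,1,3),rv,Ti[:3,3],k["mtx"],k["distortion"])[0].reshape(-1,2)
def cloud(c,d,mask,s=None):
    v,u=np.nonzero(mask&(d>0)); return world(c,np.c_[u,v],d[v,u],s),np.c_[u,v]
def circ(P):
    A=np.c_[2*P[:,:2],np.ones(len(P))]; b=(P[:,:2]**2).sum(1); x=np.linalg.lstsq(A,b,rcond=None)[0]
    return x[:2],np.sqrt(x[2]+x[:2]@x[:2])
def fitc(P,r,x0):
    from scipy.optimize import least_squares
    f=lambda c: np.hypot(P[:,0]-c[0],P[:,1]-c[1])-r
    q=least_squares(f,x0,loss="soft_l1",f_scale=.002); return q.x,np.median(abs(f(q.x)))
E
python3 - <<'E'
from h import *
for c in ("scene","side"):
    s=env.get_state(); p,d=env.read_camera(c)
    for t in ("long_tray","short_tray","cup_center","dropper_bottle_center","big_vial_center","small_vial_1_center","amber_jar_center"):
        for x in env.silhouettes(c,t):
            if x["confidence"]<.25: continue
            P,uv=cloud(c,d,x["mask"])
            if len(P)<8: print(c,t,x["uv"],"few"); continue
            print(c,t,round(x["confidence"],2),np.round(x["uv"]),len(P),"lo",np.round(np.percentile(P,5,0),3),"hi",np.round(np.percentile(P,95,0),3))
E
```

```text
scene long_tray 0.55 [335. 248.] 3269 lo [ 0.446 -0.024  0.002] hi [0.637 0.04  0.014]
scene short_tray 0.67 [187. 157.] 1451 lo [0.474 0.367 0.003] hi [0.606 0.438 0.016]
scene short_tray 0.45 [233. 184.] 305 lo [0.522 0.248 0.003] hi [0.545 0.271 0.059]
scene cup_center 0.52 [305. 183.] 157 lo [0.63  0.134 0.003] hi [0.652 0.155 0.029]
scene cup_center 0.45 [338. 184.] 133 lo [0.662 0.079 0.006] hi [0.683 0.097 0.028]
scene dropper_bottle_center 0.8 [264. 152.] 510 lo [0.617 0.245 0.004] hi [0.641 0.271 0.095]
scene big_vial_center 0.79 [242. 230.] 565 lo [0.422 0.131 0.008] hi [0.446 0.158 0.071]
scene big_vial_center 0.62 [125. 188.] 570 lo [0.349 0.397 0.005] hi [0.38  0.425 0.072]
scene big_vial_center 0.52 [233. 182.] 275 lo [0.522 0.247 0.007] hi [0.54  0.267 0.058]
scene small_vial_1_center 0.52 [205. 204.] 341 lo [0.438 0.253 0.002] hi [0.459 0.276 0.058]
scene amber_jar_center 0.85 [282. 198.] 1103 lo [0.528 0.116 0.01 ] hi [0.564 0.154 0.099]
side long_tray 0.74 [274. 175.] 782 lo [ 0.447 -0.028  0.004] hi [0.637 0.043 0.016]
side short_tray 0.6 [225. 268.] 1924 lo [0.473 0.367 0.002] hi [0.603 0.44  0.015]
side cup_center 0.7 [276. 228.] 294 lo [0.437 0.259 0.005] hi [0.46  0.278 0.059]
side cup_center 0.45 [211. 181.] 110 lo [0.66  0.075 0.002] hi [0.682 0.101 0.029]
side dropper_bottle_center 0.58 [199. 212.] 459 lo [0.617 0.26  0.009] hi [0.643 0.278 0.094]
side big_vial_center 0.97 [306. 276.] 729 lo [0.349 0.395 0.001] hi [0.381 0.432 0.071]
side big_vial_center 0.64 [289. 200.] 419 lo [0.422 0.144 0.007] hi [0.453 0.167 0.072]
side small_vial_1_center 0.62 [279. 228.] 300 lo [0.437 0.218 0.002] hi [0.46  0.278 0.059]
side small_vial_1_center 0.58 [290. 199.] 413 lo [0.422 0.145 0.006] hi [0.453 0.167 0.072]
side amber_jar_center 0.84 [248. 185.] 835 lo [0.528 0.126 0.005] hi [0.574 0.165 0.1  ]
```

```bash
cat > fit.py <<'E'
from h import *
def allcloud():
    out=[]
    for c in ("scene","side"):
        p,d=env.read_camera(c); P,uv=cloud(c,d,np.ones(d.shape,bool)); out.append((P,p[uv[:,1],uv[:,0]]))
    return out
objs={"cup":(.641,.145,.012,.006,.026),"dropper":(.630,.260,.0165,.01,.055),"big":(.437,.150,.0185,.008,.046),"sv_blk":(.449,.267,.0135,.007,.037),"sv_wht":(.533,.258,.0135,.007,.037),"jar":(.548,.138,.026,.01,.08)}
E
python3 - <<'E'
from fit import *
cl=allcloud(); np.savez("/tmp/cl.npz",a=cl[0][0],b=cl[1][0])
for n,(x,y,r,z0,z1) in objs.items():
    cs=[]
    for sel in ([0],[1],[0,1]):
        P=np.vstack([cl[i][0] for i in sel]); c=np.array([x,y])
        for it in range(4):
            m=(np.hypot(P[:,0]-c[0],P[:,1]-c[1])<r+.006)&(P[:,2]>z0)&(P[:,2]<z1)
            c,res=fitc(P[m],r,c)
        cs.append((np.round(c,4),round(res,4),m.sum()))
    print(n,cs)
for n,c0,L in (("long",(.541,.008),.196),("short",(.539,.403),.132)):
    for i in (0,1):
        P=cl[i][0]; m=(abs(P[:,0]-c0[0])<L/2+.03)&(abs(P[:,1]-c0[1])<.06)&(P[:,2]>.0025)&(P[:,2]<.02)
        q=P[m][:,:2].astype(np.float32); (cx,cy),(w,h),a=cv2.minAreaRect(q)
        m2=m&(P[:,2]>.011)
        q2=P[m2][:,:2].astype(np.float32); r2=cv2.minAreaRect(q2)
        print(n,i,cx,cy,w,h,a,"top",r2,m2.sum())
E
```

```text
cup [(array([0.6421, 0.1446]), np.float64(0.0012), np.int64(108)), (array([0.6404, 0.1432]), np.float64(0.0011), np.int64(77)), (array([0.6418, 0.1441]), np.float64(0.0013), np.int64(185))]
dropper [(array([0.6336, 0.2616]), np.float64(0.0008), np.int64(248)), (array([0.6323, 0.2612]), np.float64(0.0009), np.int64(242)), (array([0.6331, 0.2615]), np.float64(0.0008), np.int64(490))]
big [(array([0.4407, 0.1497]), np.float64(0.0004), np.int64(256)), (array([0.4389, 0.1475]), np.float64(0.0008), np.int64(197)), (array([0.4405, 0.1488]), np.float64(0.0009), np.int64(453))]
sv_blk [(array([0.4507, 0.2666]), np.float64(0.0005), np.int64(134)), (array([0.449 , 0.2645]), np.float64(0.0006), np.int64(129)), (array([0.4503, 0.2656]), np.float64(0.0009), np.int64(263))]
sv_wht [(array([0.5351, 0.2608]), np.float64(0.0007), np.int64(127)), (array([0.5331, 0.2586]), np.float64(0.0007), np.int64(131)), (array([0.5345, 0.2598]), np.float64(0.0012), np.int64(258))]
jar [(array([0.5546, 0.1415]), np.float64(0.0009), np.int64(655)), (array([0.5524, 0.1381]), np.float64(0.0011), np.int64(511)), (array(
[... 236 characters left out ...]
9349222183228), 3.7595503330230713) 846
long 1 0.5407969355583191 0.015492640435695648 0.25487858057022095 0.10696787387132645 2.174375534057617 top ((0.5414608120918274, 0.00828634575009346), (0.22083893418312073, 0.07388564199209213), 3.5459938049316406) 293
short 0 0.5390785336494446 0.4030267596244812 0.1913161724805832 0.11935881525278091 0.14985139667987823 top ((0.5423890352249146, 0.40238016843795776), (0.07132134586572647, 0.16028709709644318), 82.31344604492188) 485
short 1 0.5368967056274414 0.3979213833808899 0.18723754584789276 0.11342843621969223 1.9661935567855835 top ((0.5397361516952515, 0.40191522240638733), (0.07128702849149704, 0.15778416395187378), 82.92579650878906) 589
```

Run:
```python
import cv2,numpy as np
a=cv2.imread("pics/scene0.png")[130:290,150:400]; cv2.imwrite("pics/crop_a.png",cv2.resize(a,None,fx=3.1,fy=3.1,interpolation=cv2.INTER_CUBIC))
```

```text
(no output)
```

View pics/crop_a.png

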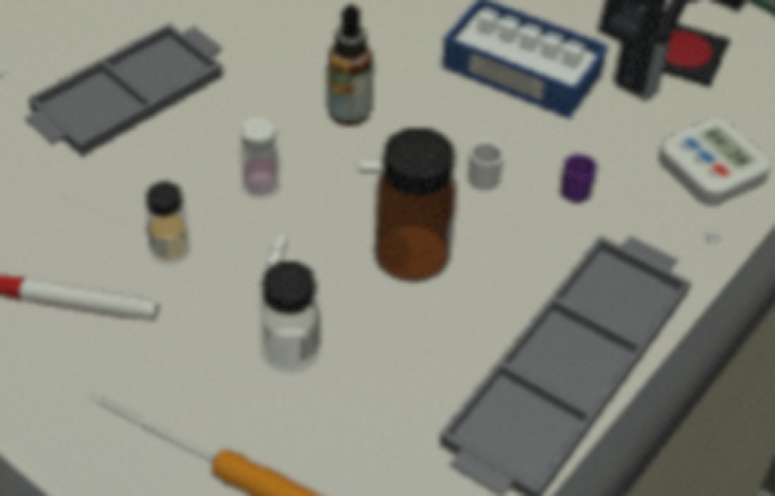

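Run:
```python
from h import *
print(env.nose_length)
print("debris/ box",np.round(onplane("scene",[[268,184],[275,186],[238,213],[241,208],[294,150],[318,165],[345,158],[310,133]],0),3))
for k in "ab":
    P=np.load("/tmp/cl.npz")[k]; m=(P[:,0]>.46)&(P[:,0]<.62)&(P[:,1]>.18)&(P[:,1]<.23); print(np.median(P[m][:,2]))
    m=(P[:,0]>.42)&(P[:,0]<.70)&(P[:,1]>.0)&(P[:,1]<.33)&(P[:,2]>.008)
    g=np.zeros((66,56),np.float32)
    for q in P[m]: 
        i,j=int((q[1])/.005),int((q[0]-.42)/.005); g[i,j]=max(g[i,j],q[2])
    if k=="a":
        for r in range(0,66,1):
            if g[r].any(): print(f"{r*.005:.3f}","".join(" " if v==0 else "%x"%min(15,int(v*100)) for v in g[r]))
```

```text
0.011
debris/ box [[0.598 0.216 0.   ]
 [0.603 0.201 0.   ]
 [0.491 0.21  0.   ]
 [0.506 0.214 0.   ]
 [0.729 0.242 0.   ]
 [0.722 0.167 0.   ]
 [0.784 0.132 0.   ]
 [0.808 0.25  0.   ]]
0.0007254723011104192
0.000   1111          fffffffffff   11       ff  1111         
0.005   1111          ffffffffff    11       ff  1111         
0.010   1111          ffffff fff    11       ff  1111         
0.015   1111           11    ffffff 11           1111         
0.020    111           11     ffff  11           1111         
0.025     11           11      ffff 1            1111         
0.030     111111111    11       ffff1            1111         
0.035     11111111111111111111111ffff           11            
0.040                  11 111111111111111111111 11            
0.045                                 1 1111111111            
0.075                                                  32     
0.080                                                 22 22   
0.085                                                 2   3   
0.090                                                 32 22   
0.095    
[... 950 characters left out ...]
     0000                 111                   
0.210               0010                10                    
0.215                 0                 0                     
0.240                                          355            
0.245                      5551              466766           
0.250     4552            565553             5779775          
0.255    356553           56555             1679aa7           
0.260    555555           556555            269aaa            
0.265    555555           55555              5799             
0.270    55555             55                 677             
0.275     3555                                                
0.0013482481786952771
```

Call:
step_arm --moves '[[[-0.15,0,0,0,0,0,0.6],[-0.3,0,0,0,0,0,0.6],[-0.3,0,0,0,0,0,0.6]]]' --force 30

```text
clock: 1.35
tcp_pos: [0.575, -0.0, 0.2423]
orientation: [0.699, -0.106, 0.699, 0.106]
wrist_force: [-0.8, 1.0, 0.8]
finger_gap: 0.0513
```

Run:
```python
from h import *
s=env.get_state();print(s["joint_pos"],s["finger_gap"],Rq(s["orientation"]).round(3))
```

```text
[-1.39588315e-01  3.13181529e-01  4.60805947e-02  1.30362627e+00
 -1.04797048e-05  1.13081856e+00] 0.05125188404931702 [[ 0.    -0.296  0.955]
 [-0.     0.955  0.296]
 [-1.    -0.     0.   ]]
```

Call:
step_arm --moves '[[[-0.14,0,0,0.01,0.013,0.012,0.6],[-0.28,0,0,0.02,0.026,0.024,0.6],[-0.42,0,0,0.03,0.04,0.036,0.6],[-0.56,0,0,0.04,0.053,0.048,0.6],[-0.7,0,0,0.05,0.066,0.06,0.6],[-0.84,0,0,0.06,0.08,0.072,0.6],[-0.98,0,0,0.07,0.093,0.084,0.6],[-1.12,0,0,0.08,0.106,0.096,0.6],[-1.2708,0,0,0.092,0.1178,0.1058,0.6],[-1.2708,0,0,0.092,0.1178,0.1058,0.6]]]'

```text
clock: 2.35
tcp_pos: [0.6406, 0.1454, 0.1481]
orientation: [0.499, -0.499, 0.501, 0.501]
wrist_force: [-1.1, 0.5, -0.9]
finger_gap: 0.0513
```

Run:
```python
from h import *
s=env.get_state();print(s["tcp_pos"],s["joint_pos"],s["finger_gap"],Rq(s["orientation"]).round(3))
for c in ("wrist","scene"):
    p,d=env.read_camera(c); q=p[:,:,::-1].copy()
    if c=="wrist":
        for P in ([.6412,.1439,.028],[.672,.088,.028],[.5535,.14,.098]):
            u=proj(c,[P],s)[0]; print(u)
    cv2.imwrite(f"pics/{c}1.png",q)
```

```text
[0.64062256 0.14537787 0.14814039] [1.00894444e-01 5.12214548e-01 1.14566108e-01 1.17592583e+00
 3.90372923e-04 1.00529854e-01] 0.05130497323261341 [[-0.003 -1.    -0.   ]
 [ 0.    -0.     1.   ]
 [-1.     0.003  0.   ]]
[258.41981962 192.88556312]
[191.13459632 228.11552673]
[249.84724156  72.16032717]
```

View pics/wrist1.png

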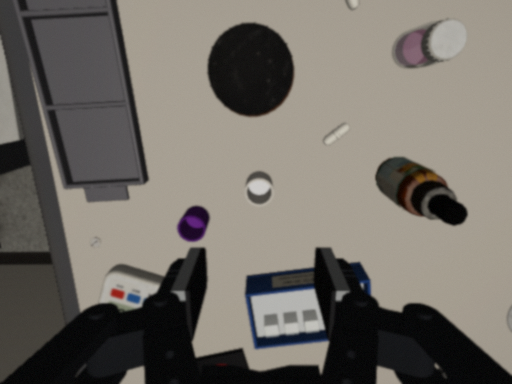

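Call:
step_arm --moves '[[[0,0,0,0.03,0.002,-0.001,0.6],[0,0,0,0.06,0.002,-0.001,0.6],[0,0,0,0.085,0.002,-0.001,0.6],[0,0,0,0.11,0.002,-0.001,0.6],[0,0,0,0.127,0.002,-0.001,0.6],[0,0,0,0.127,0.002,-0.001,0.6],[0,0,0,0.127,0.002,-0.001,0.2],[0,0,0,0.127,0.002,-0.001,0],[0,0,0,0.127,0.002,-0.001,0],[0,0,0,0.127,0.002,-0.001,0],[0,0,0,0.127,0.002,-0.001,0]]]' --force 25

```text
clock: 3.55
tcp_pos: [0.6401, 0.1427, 0.0248]
orientation: [0.501, -0.5, 0.501, 0.498]
wrist_force: [-0.5, -0.1, 6.1]
finger_gap: 0.0223
```

Call:
step_arm --moves '[[[0,0,0,-0.01,0,0,0],[0,0,0,-0.03,0,0,0],[0,0,0,-0.06,0,0,0],[0,0,0,-0.06,0,0,0]]]'

```text
clock: 3.95
tcp_pos: [0.6429, 0.1433, 0.0901]
orientation: [0.504, -0.501, 0.498, 0.497]
wrist_force: [1.3, -0.1, -0.4]
finger_gap: 0.0225
```

Run:
```python
from h import *
s=env.get_state();print(s["tcp_pos"],s["wrist_force"],s["finger_gap"])
ims=[]
for c in ("side","scene"):
    p,d=env.read_camera(c); u=proj(c,[s["tcp_pos"]])[0].astype(int); print(u)
    q=p[max(0,u[1]-60):u[1]+60,max(0,u[0]-60):u[0]+60,::-1]; ims.append(cv2.resize(q,(390,390),interpolation=cv2.INTER_CUBIC))
cv2.imwrite("pics/c2.png",np.hstack(ims))
```

```text
[0.6428865  0.14327298 0.09006241] [ 1.29059267 -0.05483053 -0.38924251] 0.022514116548140038
[211 168]
[310 157]
```

View pics/c2.png

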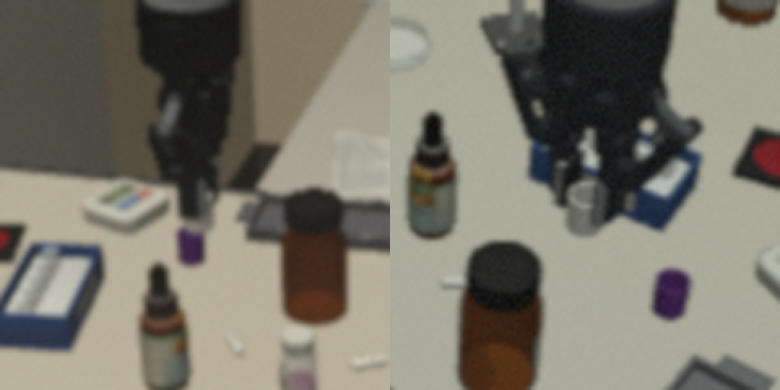

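```bash
cat > go.py <<'E'
from h import *
import sys
# world targets x y z triples -> tool shift from current pose; and the turn to upright, jaws along y (+yaw deg)
def go(*ts,yaw=0):
    s=env.get_state(); Q=Rq(s["orientation"]); 
    G=R.from_euler("z",yaw,degrees=True).as_matrix()@np.array([[0,-1,0],[0,0,1],[-1,0,0.]])
    print("tcp",s["tcp_pos"].round(4),"gap",round(s["finger_gap"],4),"F",s["wrist_force"].round(1),"t",round(s["clock"],2))
    print("turn",R.from_matrix(Q.T@G).as_rotvec().round(4))
    for t in ts: print(t,"shift",(Q.T@(np.array(t)-s["tcp_pos"])).round(4))
if __name__=="__main__":
    a=[float(v) for v in sys.argv[1:]]; go(*[tuple(a[i:i+3]) for i in range(0,len(a),3)])
E
python3 go.py .5415 .0085 .09 .5415 .0085 .029
```

```text
tcp [0.6407 0.143  0.0863] gap 0.0221 F [-0.3 -0.6 -0.8] t 4.05
turn [-0.0042 -0.0003  0.0047]
(0.5415, 0.0085, 0.09) shift [-0.0042  0.0987 -0.1349]
(0.5415, 0.0085, 0.029) shift [ 0.0568  0.099  -0.1349]
```

Call:
step_arm --moves '[[[0,0,0,-0.004,0.015,-0.02,0],[0,0,0,-0.004,0.035,-0.048,0],[0,0,0,-0.004,0.058,-0.08,0],[0,0,0,-0.004,0.078,-0.107,0],[0,0,0,-0.004,0.092,-0.126,0],[0,0,0,-0.004,0.099,-0.135,0],[0,0,0,0.015,0.099,-0.135,0],[0,0,0,0.035,0.099,-0.135,0],[0,0,0,0.045,0.099,-0.135,0],[0,0,0,0.045,0.099,-0.135,0]]]'

```text
clock: 5.05
tcp_pos: [0.5399, 0.009, 0.0389]
orientation: [0.501, -0.499, 0.501, 0.499]
wrist_force: [-0.6, 1.4, -0.1]
finger_gap: 0.0221
```

Run:
```python
from go import *
go((.5415,.0085,.029))
ims=[]
s=env.get_state()
for c in ("side","scene"):
    p,d=env.read_camera(c); u=proj(c,[s["tcp_pos"]])[0].astype(int)
    q=p[max(0,u[1]-50):u[1]+50,max(0,u[0]-50):u[0]+50,::-1]; ims.append(cv2.resize(q,(390,390),interpolation=cv2.INTER_CUBIC))
cv2.imwrite("pics/c3.png",np.hstack(ims)); go((.5415,.0085,.029))
```

```text
tcp [0.5399 0.009  0.0389] gap 0.0221 F [-0.6  1.4 -0.1] t 5.05
turn [-0.0036  0.0004  0.0008]
(0.5415, 0.0085, 0.029) shift [ 0.0099 -0.0016 -0.0005]
tcp [0.5415 0.0087 0.0408] gap 0.0223 F [ 0.5 -0.4  0.2] t 5.15
turn [-0.0036 -0.0001  0.0042]
(0.5415, 0.0085, 0.029) shift [ 0.0118  0.     -0.0002]
```

View pics/c3.png

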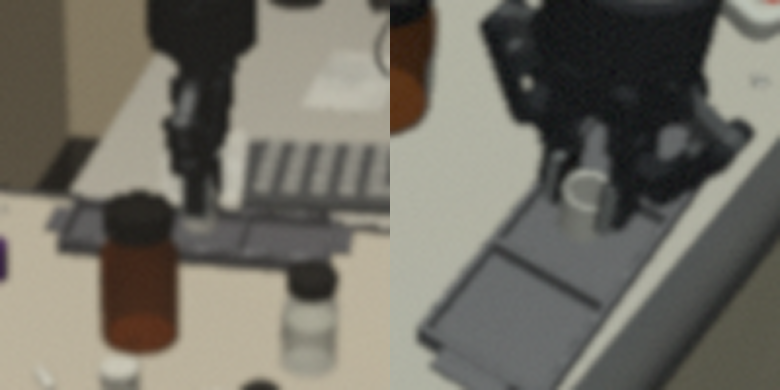

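Call:
step_arm --moves '[[[0,0,0,0.005,0,0,0],[0,0,0,0.009,0,0,0],[0,0,0,0.012,0,0,0],[0,0,0,0.012,0,0,0],[0,0,0,0.012,0,0,0]]]'

```text
clock: 5.65
tcp_pos: [0.5418, 0.0088, 0.0289]
orientation: [0.502, -0.5, 0.5, 0.498]
wrist_force: [0.1, 0.3, 0.5]
finger_gap: 0.0225
```

```bash
python3 go.py .5415 .0085 .029
```

```text
tcp [0.5418 0.0088 0.0289] gap 0.0225 F [0.1 0.3 0.5] t 5.65
turn [-0.0036  0.      0.0047]
(0.5415, 0.0085, 0.029) shift [-0.0001  0.0003 -0.0003]
```

Call:
step_arm --moves '[[[0,0,0,0.001,0,0,0],[0,0,0,0.002,0,0,0],[0,0,0,0.002,0,0,0],[0,0,0,0.002,0,0,0]]]'

```text
clock: 6.05
tcp_pos: [0.5422, 0.0088, 0.0287]
orientation: [0.502, -0.501, 0.499, 0.498]
wrist_force: [-3.2, 1.3, 14.0]
finger_gap: 0.0225
```

Contact with the floor. Release and rise.

Call:
step_arm --moves '[[[0,0,0,-0.001,0,0,0.2],[0,0,0,-0.001,0,0,0.45],[0,0,0,-0.001,0,0,0.45],[0,0,0,-0.001,0,0,0.45],[0,0,0,-0.015,0,0,0.45],[0,0,0,-0.045,0,0,0.45],[0,0,0,-0.09,0,0,0.6],[0,0,0,-0.14,0,0,0.6],[0,0,0,-0.17,0,0,0.6],[0,0,0,-0.17,0,0,0.6]]]'

```text
clock: 7.05
tcp_pos: [0.544, 0.0085, 0.2037]
orientation: [0.504, -0.503, 0.497, 0.495]
wrist_force: [1.0, -0.8, -0.4]
finger_gap: 0.0514
```

Run:
```python
from go import *
go((.5345,.26,.16))
s=env.get_state();p,d=env.read_camera("scene"); cv2.imwrite("pics/s4.png",cv2.resize(p[120:300,180:400,::-1],None,fx=3,fy=3,interpolation=cv2.INTER_CUBIC))
m=np.zeros(d.shape,bool);u=proj("scene",[[.5415,.0085,.018]])[0].astype(int);m[u[1]-14:u[1]+14,u[0]-14:u[0]+14]=1
P,_=cloud("scene",d,m); 
q=P[(P[:,2]>.018)]; print(len(q),fitc(q,.012,(.5415,.0085)),np.percentile(q[:,2],95))
```

```text
tcp [0.544  0.0085 0.2037] gap 0.0514 F [ 1.  -0.8 -0.4] t 7.05
turn [-0.0034 -0.0013  0.0151]
(0.5345, 0.26, 0.16) shift [0.0433 0.0111 0.2516]
126 (array([0.54294155, 0.0108708 ]), np.float64(0.0009654043781561579)) 0.0329981306579574
```

View pics/s4.png

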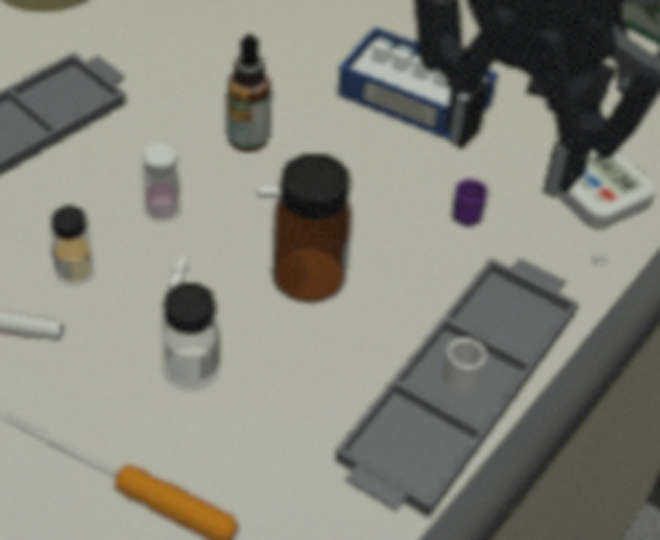

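Call:
step_arm --moves '[[[0,0,0.015,0,0.001,0.03,0.6],[0,0,0.015,0,0.004,0.07,0.6],[0,0,0.015,0.01,0.007,0.115,0.6],[0,0,0.015,0.02,0.01,0.16,0.6],[0,0,0.015,0.03,0.011,0.205,0.6],[0,0,0.015,0.043,0.011,0.24,0.6],[0,0,0.015,0.043,0.011,0.252,0.6],[0,0,0.015,0.043,0.011,0.252,0.6],[0,0,0.015,0.043,0.011,0.252,0.6]]]'

```text
clock: 8.0
tcp_pos: [0.5327, 0.2598, 0.1569]
orientation: [0.499, -0.498, 0.503, 0.5]
wrist_force: [0.5, -0.4, -0.1]
finger_gap: 0.0514
```

Run:
```python
from go import *
s=env.get_state();p,d=env.read_camera("wrist"); cv2.imwrite("pics/w5.png",p[:,:,::-1])
print([proj("wrist",[q],s)[0].round() for q in ([.534,.2597,.057],[.633,.2614,.1],[.4495,.2655,.057],[.5535,.14,.098])])
go((.534,.2597,.027))
```

```text
[array([260., 202.]), array([263., 354.]), array([269.,  82.]), array([ 73., 253.])]
tcp [0.5331 0.2594 0.1574] gap 0.0513 F [-0.5 -0.   0.5] t 8.05
turn [-0.0046 -0.0015 -0.0045]
(0.534, 0.2597, 0.027) shift [ 0.1304 -0.0015  0.0005]
```

View pics/w5.png

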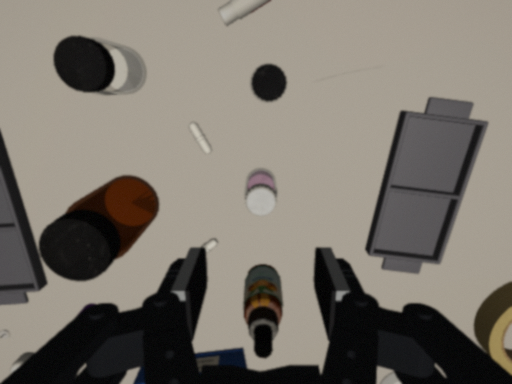

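Call:
step_arm --moves '[[[0,0,0,0.03,-0.001,0,0.6],[0,0,0,0.065,-0.001,0,0.6],[0,0,0,0.095,-0.001,0,0.6],[0,0,0,0.118,-0.001,0,0.6],[0,0,0,0.13,-0.001,0,0.6],[0,0,0,0.13,-0.001,0,0.6],[0,0,0,0.13,-0.001,0,0.3],[0,0,0,0.13,-0.001,0,0],[0,0,0,0.13,-0.001,0,0],[0,0,0,0.13,-0.001,0,0],[0,0,0,0.13,-0.001,0,0]]]' --force 30

```text
clock: 9.15
tcp_pos: [0.535, 0.2595, 0.0292]
orientation: [0.501, -0.499, 0.502, 0.499]
wrist_force: [-0.1, -1.3, 5.9]
finger_gap: 0.0258
```

```bash
python3 go.py .534 .26 .15
```

```text
tcp [0.535  0.2595 0.0292] gap 0.0258 F [-0.1 -1.3  5.9] t 9.15
turn [-0.0046 -0.0011 -0.001 ]
(0.534, 0.26, 0.15) shift [-0.1208  0.0011  0.0004]
```

Call:
step_arm --moves '[[[0,0,0,-0.01,0,0,0],[0,0,0,-0.03,0,0,0],[0,0,0,-0.06,0,0,0],[0,0,0,-0.09,0,0,0],[0,0,0,-0.115,0.001,0,0],[0,0,0,-0.121,0.001,0,0],[0,0,0,-0.121,0.001,0,0]]]'

```text
clock: 9.85
tcp_pos: [0.5348, 0.26, 0.1516]
orientation: [0.501, -0.499, 0.501, 0.498]
wrist_force: [-0.0, -0.6, -0.0]
finger_gap: 0.0259
```

```bash
python3 go.py .478 .005 .15 .478 .005 .04
```

```text
tcp [0.5348 0.26   0.1516] gap 0.0259 F [-0.  -0.6 -0. ] t 9.85
turn [-0.0043 -0.0001  0.0016]
(0.478, 0.005, 0.15) shift [ 0.0016  0.0557 -0.2552]
(0.478, 0.005, 0.04) shift [ 0.1116  0.0559 -0.2552]
```

Call:
step_arm --moves '[[[0,0,0,0,0.003,-0.015,0],[0,0,0,0,0.009,-0.04,0],[0,0,0,0,0.017,-0.075,0],[0,0,0,0,0.026,-0.115,0],[0,0,0,0,0.034,-0.155,0],[0,0,0,0,0.043,-0.195,0],[0,0,0,0,0.05,-0.228,0],[0,0,0,0.01,0.055,-0.248,0],[0,0,0,0.03,0.056,-0.255,0],[0,0,0,0.06,0.056,-0.255,0],[0,0,0,0.085,0.056,-0.255,0],[0,0,0,0.085,0.056,-0.255,0]]]'

```text
clock: 11.05
tcp_pos: [0.4731, 0.0052, 0.0623]
orientation: [0.5, -0.496, 0.503, 0.501]
wrist_force: [-0.9, 0.9, -0.1]
finger_gap: 0.0256
```

Run:
```python
from go import *
ims=[]
s=env.get_state()
for c in ("side","scene"):
    p,d=env.read_camera(c); u=proj(c,[s["tcp_pos"]])[0].astype(int)
    q=p[max(0,u[1]-50):u[1]+50,max(0,u[0]-50):u[0]+50,::-1]; ims.append(cv2.resize(q,(390,390),interpolation=cv2.INTER_CUBIC))
cv2.imwrite("pics/c6.png",np.hstack(ims)); go((.478,.005,.034))
```

```text
tcp [0.4763 0.0051 0.0657] gap 0.026 F [0.2 0.2 0.6] t 11.15
turn [-0.0047  0.0003 -0.0017]
(0.478, 0.005, 0.034) shift [ 0.0317 -0.0018 -0.0001]
```

View pics/c6.png

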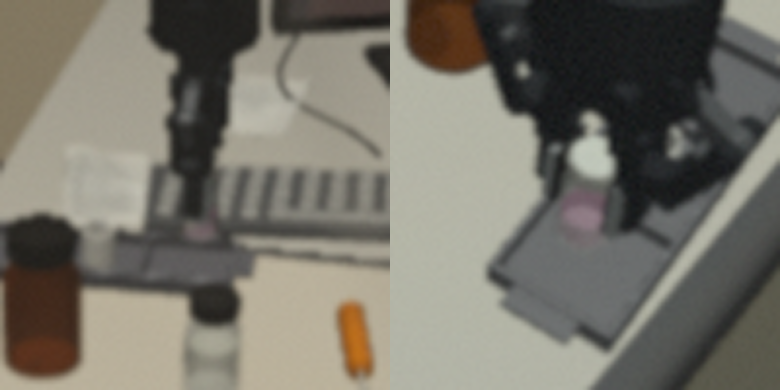

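Call:
step_arm --moves '[[[0,0,0,0.012,-0.001,0,0],[0,0,0,0.022,-0.001,0,0],[0,0,0,0.027,-0.001,0,0],[0,0,0,0.03,-0.001,0,0],[0,0,0,0.031,-0.001,0,0],[0,0,0,0.032,-0.001,0,0],[0,0,0,0.032,-0.001,0,0]]]'

```text
clock: 11.85
tcp_pos: [0.4774, 0.0051, 0.0339]
orientation: [0.501, -0.498, 0.501, 0.499]
wrist_force: [-0.0, 1.4, -0.4]
finger_gap: 0.0259
```

Call:
step_arm --moves '[[[0,0,0,0.001,0,0,0],[0,0,0,0.002,0,0,0],[0,0,0,0.002,0,0,0],[0,0,0,0.002,0,0,0]]]'

```text
clock: 12.25
tcp_pos: [0.4778, 0.005, 0.0332]
orientation: [0.501, -0.499, 0.501, 0.499]
wrist_force: [-2.6, 0.4, 10.4]
finger_gap: 0.0257
```

Call:
step_arm --moves '[[[0,0,0,-0.001,0,0,0.25],[0,0,0,-0.001,0,0,0.5],[0,0,0,-0.001,0,0,0.5],[0,0,0,-0.001,0,0,0.5],[0,0,0,-0.015,0,0,0.5],[0,0,0,-0.045,0,0,0.5],[0,0,0,-0.09,0,0,0.65],[0,0,0,-0.135,0,0,0.65],[0,0,0,-0.165,0,0,0.65],[0,0,0,-0.18,0,0,0.65],[0,0,0,-0.18,0,0,0.65]]]'

```text
clock: 13.35
tcp_pos: [0.4794, 0.0048, 0.2155]
orientation: [0.502, -0.5, 0.5, 0.497]
wrist_force: [0.5, 0.8, -0.4]
finger_gap: 0.0557
```

Run:
```python
from go import *
p,d=env.read_camera("scene"); cv2.imwrite("pics/s7.png",cv2.resize(p[120:300,180:400,::-1],None,fx=3,fy=3,interpolation=cv2.INTER_CUBIC))
go((.633,.2614,.21))
```

```text
tcp [0.4784 0.005  0.2137] gap 0.0557 F [-0.9  0.6 -0. ] t 13.4
turn [-0.0046 -0.0003  0.0019]
(0.633, 0.2614, 0.21) shift [ 0.0039 -0.1534  0.2571]
```

View pics/s7.png

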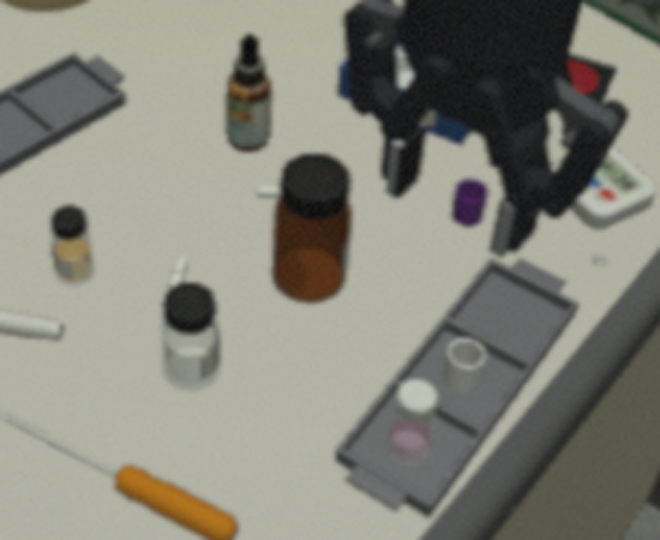

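Call:
step_arm --moves '[[[0,0,0,0.002,-0.012,0.02,0.65],[0,0,0,0.002,-0.033,0.055,0.65],[0,0,0,0.002,-0.057,0.095,0.65],[0,0,0,0.002,-0.081,0.135,0.65],[0,0,0,0.002,-0.105,0.175,0.65],[0,0,0,0.002,-0.128,0.215,0.65],[0,0,0,0.002,-0.146,0.245,0.65],[0,0,0,0.002,-0.1534,0.257,0.65],[0,0,0,0.002,-0.1534,0.257,0.65],[0,0,0,0.002,-0.1534,0.257,0.65]]]'

```text
clock: 14.4
tcp_pos: [0.632, 0.2609, 0.2095]
orientation: [0.5, -0.499, 0.502, 0.499]
wrist_force: [-0.3, -0.6, 0.2]
finger_gap: 0.0556
```

Run:
```python
from go import *
s=env.get_state();p,d=env.read_camera("wrist"); cv2.imwrite("pics/w8.png",p[:,:,::-1])
print([proj("wrist",[q],s)[0].round() for q in ([.633,.2614,.102],[.633,.2614,.004])])
go((.633,.2614,.047))
```

```text
[array([261., 198.]), array([261., 168.])]
tcp [0.6321 0.2604 0.2103] gap 0.0559 F [ 0.3 -1.3 -0.1] t 14.45
turn [-0.0049 -0.0014 -0.0009]
(0.633, 0.2614, 0.047) shift [ 0.1633 -0.001   0.0012]
```

View pics/w8.png

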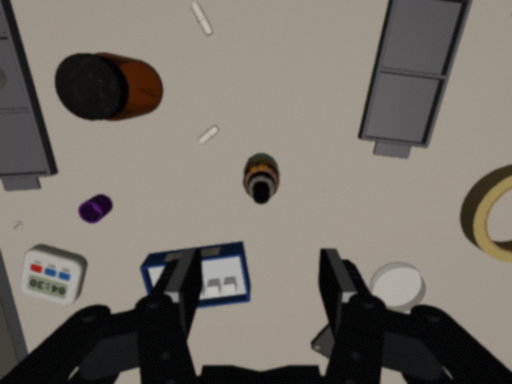

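Call:
step_arm --moves '[[[0,0,0,0.03,0,0.001,0.65],[0,0,0,0.065,0,0.001,0.65],[0,0,0,0.1,0,0.001,0.65],[0,0,0,0.13,0,0.001,0.65],[0,0,0,0.152,0,0.001,0.65],[0,0,0,0.162,0,0.001,0.65],[0,0,0,0.162,0,0.001,0.65],[0,0,0,0.162,0,0.001,0.3],[0,0,0,0.162,0,0.001,0],[0,0,0,0.162,0,0.001,0],[0,0,0,0.162,0,0.001,0],[0,0,0,0.162,0,0.001,0]]]' --force 35

```text
clock: 15.65
tcp_pos: [0.6333, 0.2615, 0.0504]
orientation: [0.502, -0.5, 0.501, 0.498]
wrist_force: [0.0, -0.4, 6.8]
finger_gap: 0.0311
```

```bash
python3 go.py .633 .2614 .17
```

```text
tcp [0.6333 0.2615 0.0504] gap 0.0311 F [ 0.  -0.4  6.8] t 15.65
turn [-0.0049 -0.0007  0.0026]
(0.633, 0.2614, 0.17) shift [-0.1196  0.     -0.0002]
```

Call:
step_arm --moves '[[[0,0,0,-0.01,0,0,0],[0,0,0,-0.03,0,0,0],[0,0,0,-0.06,0,0,0],[0,0,0,-0.09,0,0,0],[0,0,0,-0.112,0,0,0],[0,0,0,-0.12,0,0,0],[0,0,0,-0.12,0,0,0],[0,0,0,-0.12,0,0,0]]]'

```text
clock: 16.45
tcp_pos: [0.6324, 0.2615, 0.1692]
orientation: [0.501, -0.499, 0.501, 0.498]
wrist_force: [-0.8, -0.8, -0.1]
finger_gap: 0.0311
```

```bash
python3 go.py .606 .013 .17
```

```text
tcp [0.6324 0.2615 0.1692] gap 0.0311 F [-0.8 -0.8 -0.1] t 16.45
turn [-0.0049 -0.0012  0.0011]
(0.606, 0.013, 0.17) shift [-0.0005  0.0252 -0.2486]
```

Call:
step_arm --moves '[[[0,0,0,0,0.002,-0.015,0],[0,0,0,0,0.004,-0.04,0],[0,0,0,0,0.008,-0.075,0],[0,0,0,0,0.012,-0.115,0],[0,0,0,0,0.016,-0.155,0],[0,0,0,0,0.019,-0.19,0],[0,0,0,0,0.022,-0.222,0],[0,0,0,0,0.025,-0.242,0],[0,0,0,0.015,0.025,-0.249,0],[0,0,0,0.045,0.025,-0.249,0],[0,0,0,0.08,0.025,-0.249,0],[0,0,0,0.08,0.025,-0.249,0]]]'

```text
clock: 17.65
tcp_pos: [0.6009, 0.012, 0.0834]
orientation: [0.499, -0.496, 0.504, 0.501]
wrist_force: [-1.9, 0.6, -1.6]
finger_gap: 0.0309
```

Run:
```python
from go import *
ims=[]
s=env.get_state()
for c in ("side","scene"):
    p,d=env.read_camera(c); u=proj(c,[s["tcp_pos"]])[0].astype(int)
    q=p[max(0,u[1]-50):u[1]+70,max(0,u[0]-60):u[0]+60,::-1]; ims.append(cv2.resize(q,(390,390),interpolation=cv2.INTER_CUBIC))
cv2.imwrite("pics/c9.png",np.hstack(ims)); go((.606,.013,.055))
```

```text
tcp [0.6046 0.0121 0.0884] gap 0.0306 F [ 0.5 -0.2 -0.2] t 17.75
turn [-0.0054 -0.0009 -0.0028]
(0.606, 0.013, 0.055) shift [ 0.0334 -0.0015  0.001 ]
```

View pics/c9.png

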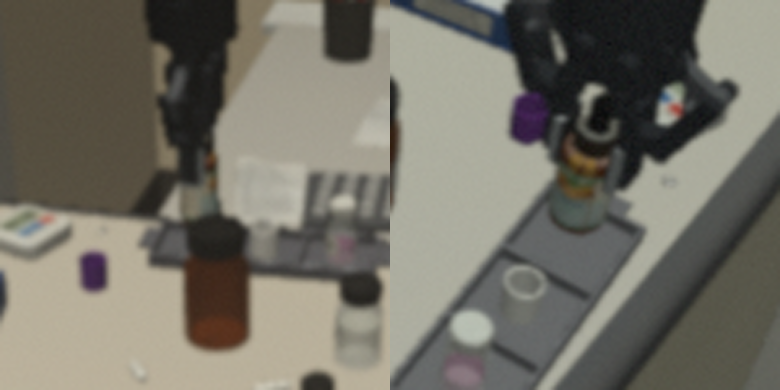

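Call:
step_arm --moves '[[[0,0,0,0.012,-0.001,0.001,0],[0,0,0,0.022,-0.001,0.001,0],[0,0,0,0.028,-0.001,0.001,0],[0,0,0,0.032,-0.001,0.001,0],[0,0,0,0.033,-0.001,0.001,0],[0,0,0,0.034,-0.001,0.001,0],[0,0,0,0.034,-0.001,0.001,0]]]'

```text
clock: 18.45
tcp_pos: [0.6057, 0.013, 0.0546]
orientation: [0.5, -0.498, 0.502, 0.499]
wrist_force: [-0.4, 0.3, -0.9]
finger_gap: 0.0306
```

```bash
python3 go.py .606 .013 .055
```

```text
tcp [0.6057 0.013  0.0546] gap 0.0306 F [-0.4  0.3 -0.9] t 18.45
turn [-0.0053 -0.001  -0.0024]
(0.606, 0.013, 0.055) shift [-0.0004 -0.0003 -0.    ]
```

Call:
step_arm --moves '[[[0,0,0,0.001,0,0,0],[0,0,0,0.002,0,0,0],[0,0,0,0.002,0,0,0],[0,0,0,0.002,0,0,0]]]'

```text
clock: 18.85
tcp_pos: [0.6062, 0.013, 0.0544]
orientation: [0.501, -0.499, 0.502, 0.499]
wrist_force: [-3.2, 0.0, 8.3]
finger_gap: 0.0307
```

Call:
step_arm --moves '[[[0,0,0,-0.001,0,0,0.35],[0,0,0,-0.001,0,0,0.55],[0,0,0,-0.001,0,0,0.55],[0,0,0,-0.001,0,0,0.55],[0,0,0,-0.015,0,0,0.55],[0,0,0,-0.045,0,0,0.55],[0,0,0,-0.085,0,0,0.6],[0,0,0,-0.125,0,0,0.6],[0,0,0,-0.155,0,0,0.6],[0,0,0,-0.165,0,0,0.6],[0,0,0,-0.165,0,0,0.6]]]'

```text
clock: 19.95
tcp_pos: [0.6073, 0.0131, 0.2208]
orientation: [0.502, -0.5, 0.501, 0.498]
wrist_force: [0.3, 0.5, -0.4]
finger_gap: 0.0513
```

Run:
```python
from go import *
p,d=env.read_camera("scene"); cv2.imwrite("pics/s10.png",cv2.resize(p[120:300,180:400,::-1],None,fx=3,fy=3,interpolation=cv2.INTER_CUBIC))
go((.4498,.2655,.17))
```

```text
tcp [0.6063 0.0132 0.2189] gap 0.0513 F [-0.4 -0.9  0.2] t 20.0
turn [-0.0052 -0.0012 -0.0007]
(0.4498, 0.2655, 0.17) shift [0.0487 0.1578 0.2515]
```

View pics/s10.png

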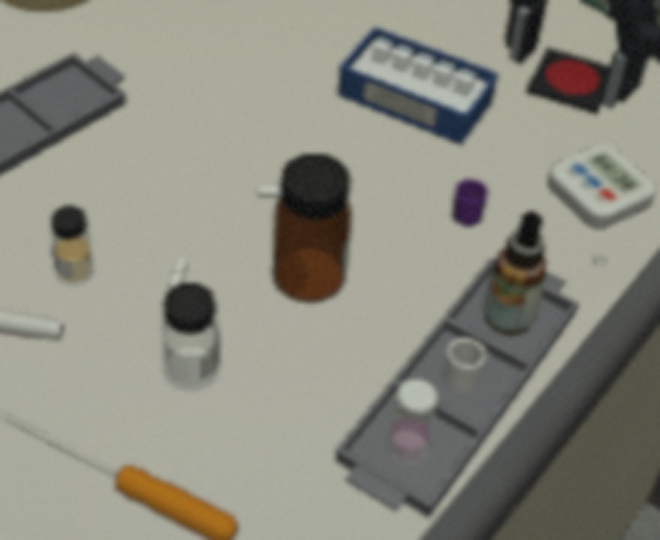

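Call:
step_arm --moves '[[[0,0,0,0,0.012,0.02,0.6],[0,0,0,0,0.034,0.055,0.6],[0,0,0,0,0.06,0.095,0.6],[0,0,0,0,0.085,0.135,0.6],[0,0,0,0,0.11,0.175,0.6],[0,0,0,0.01,0.133,0.212,0.6],[0,0,0,0.03,0.15,0.24,0.6],[0,0,0,0.0487,0.1578,0.2515,0.6],[0,0,0,0.0487,0.1578,0.2515,0.6],[0,0,0,0.0487,0.1578,0.2515,0.6]]]'

```text
clock: 21.0
tcp_pos: [0.4488, 0.2649, 0.1685]
orientation: [0.499, -0.499, 0.503, 0.499]
wrist_force: [0.4, -0.4, 0.4]
finger_gap: 0.0513
```

Run:
```python
from go import *
s=env.get_state();p,d=env.read_camera("wrist"); cv2.imwrite("pics/w11.png",p[:,:,::-1])
print([proj("wrist",[q],s)[0].round() for q in ([.4498,.2655,.057],)])
go((.4498,.2655,.027))
```

```text
[array([261., 197.])]
tcp [0.4499 0.2648 0.1695] gap 0.0513 F [-0.4 -0.3  0.2] t 21.05
turn [-0.0057 -0.0021 -0.0017]
(0.4498, 0.2655, 0.027) shift [ 1.425e-01 -1.000e-04  1.000e-03]
```

View pics/w11.png

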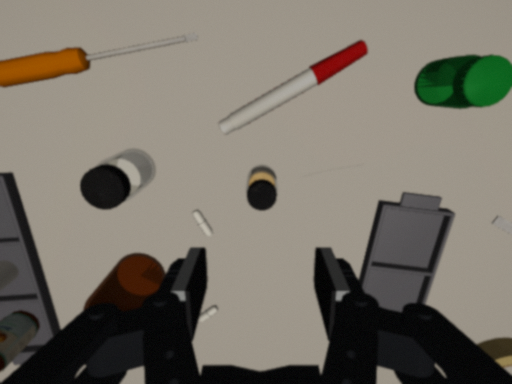

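Black-cap small vial at (262,192), predicted (261,197): aligned. Descend and grip.

Call:
step_arm --moves '[[[0,0,0,0.03,0,0.001,0.6],[0,0,0,0.065,0,0.001,0.6],[0,0,0,0.1,0,0.001,0.6],[0,0,0,0.128,0,0.001,0.6],[0,0,0,0.141,0,0.001,0.6],[0,0,0,0.141,0,0.001,0.6],[0,0,0,0.141,0,0.001,0.3],[0,0,0,0.141,0,0.001,0],[0,0,0,0.141,0,0.001,0],[0,0,0,0.141,0,0.001,0],[0,0,0,0.141,0,0.001,0]]]' --force 30

```text
clock: 22.15
tcp_pos: [0.4512, 0.2658, 0.03]
orientation: [0.501, -0.499, 0.501, 0.498]
wrist_force: [1.0, -1.9, 6.6]
finger_gap: 0.0258
```

Call:
step_arm --moves '[[[0,0,0,-0.01,0,0,0],[0,0,0,-0.03,0,0,0],[0,0,0,-0.05,0,0,0],[0,0,0,-0.06,0,0,0],[0,0,0,-0.06,0,0,0]]]'

```text
clock: 22.65
tcp_pos: [0.4522, 0.2665, 0.0918]
orientation: [0.503, -0.5, 0.5, 0.497]
wrist_force: [-0.0, 0.9, 0.2]
finger_gap: 0.0257
```

```bash
python3 go.py .509 .406 .09 .509 .406 .034 .573 .398 .09
```

```text
tcp [0.4522 0.2665 0.0918] gap 0.0257 F [-0.   0.9  0.2] t 22.65
turn [-0.0056 -0.0002  0.0048]
(0.509, 0.406, 0.09) shift [ 0.002  -0.056   0.1398]
(0.509, 0.406, 0.034) shift [ 0.058  -0.0557  0.1398]
(0.573, 0.398, 0.09) shift [ 0.0023 -0.12    0.1322]
```

Call:
step_arm --moves '[[[0,0,0,0,-0.008,0.02,0],[0,0,0,0,-0.02,0.05,0],[0,0,0,0,-0.035,0.088,0],[0,0,0,0,-0.048,0.12,0],[0,0,0,0,-0.055,0.138,0],[0,0,0,0.01,-0.056,0.14,0],[0,0,0,0.03,-0.056,0.14,0],[0,0,0,0.04,-0.056,0.14,0],[0,0,0,0.04,-0.056,0.14,0]]]'

```text
clock: 23.55
tcp_pos: [0.5069, 0.4043, 0.049]
orientation: [0.501, -0.499, 0.502, 0.498]
wrist_force: [0.2, -1.0, -0.2]
finger_gap: 0.026
```

Run:
```python
from go import *
ims=[]
s=env.get_state()
for c in ("side","scene"):
    p,d=env.read_camera(c); u=proj(c,[s["tcp_pos"]])[0].astype(int)
    q=p[max(0,u[1]-60):u[1]+60,max(0,u[0]-60):u[0]+60,::-1]; ims.append(cv2.resize(q,(390,390),interpolation=cv2.INTER_CUBIC))
cv2.imwrite("pics/c12.png",np.hstack(ims)); go((.509,.406,.034))
```

```text
tcp [0.5087 0.4054 0.0516] gap 0.0258 F [ 0.5 -0.3  0.2] t 23.65
turn [-0.0061 -0.001   0.0035]
(0.509, 0.406, 0.034) shift [ 0.0176 -0.0003  0.0007]
```

View pics/c12.png

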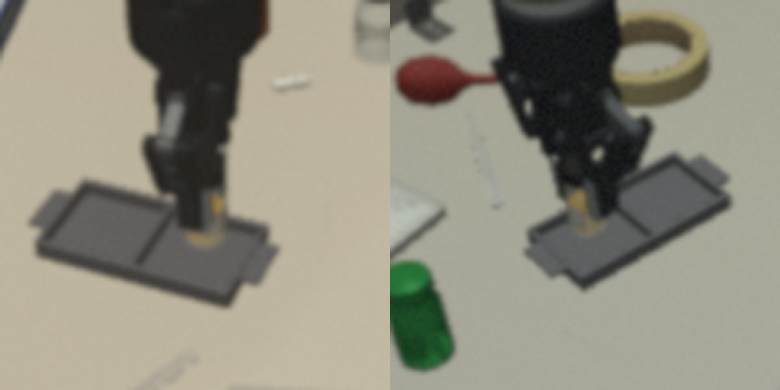

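Call:
step_arm --moves '[[[0,0,0,0.008,0,0,0],[0,0,0,0.014,0,0,0],[0,0,0,0.017,0,0,0],[0,0,0,0.018,0,0,0],[0,0,0,0.019,0,0,0],[0,0,0,0.019,0,0,0]]]'

```text
clock: 24.25
tcp_pos: [0.5087, 0.4051, 0.034]
orientation: [0.502, -0.5, 0.501, 0.497]
wrist_force: [-2.5, -2.1, 8.7]
finger_gap: 0.0259
```

Contact; release, rise.

Call:
step_arm --moves '[[[0,0,0,-0.001,0,0,0.25],[0,0,0,-0.001,0,0,0.45],[0,0,0,-0.001,0,0,0.45],[0,0,0,-0.001,0,0,0.45],[0,0,0,-0.015,0,0,0.45],[0,0,0,-0.045,0,0,0.5],[0,0,0,-0.085,0,0,0.75],[0,0,0,-0.12,0,0,0.75],[0,0,0,-0.14,0,0,0.75],[0,0,0,-0.14,0,0,0.75]]]'

```text
clock: 25.25
tcp_pos: [0.5101, 0.4066, 0.1793]
orientation: [0.505, -0.5, 0.498, 0.496]
wrist_force: [-0.1, 0.1, 0.5]
finger_gap: 0.064
```

```bash
python3 go.py .44 .1486 .17
```

```text
tcp [0.5101 0.4066 0.1793] gap 0.064 F [-0.1  0.1  0.5] t 25.25
turn [-0.0061  0.0031  0.0111]
(0.44, 0.1486, 0.17) shift [ 0.0077  0.0687 -0.2584]
```

Call:
step_arm --moves '[[[0,0,0.01,0,0.006,-0.02,0.75],[0,0,0.01,0,0.015,-0.055,0.75],[0,0,0.01,0,0.027,-0.1,0.75],[0,0,0.01,0,0.038,-0.145,0.75],[0,0,0.01,0,0.05,-0.19,0.75],[0,0,0.01,0.004,0.06,-0.228,0.75],[0,0,0.01,0.008,0.0687,-0.25,0.75],[0,0,0.01,0.008,0.0687,-0.2584,0.75],[0,0,0.01,0.008,0.0687,-0.2584,0.75],[0,0,0.01,0.008,0.0687,-0.2584,0.75]]]'

```text
clock: 26.25
tcp_pos: [0.4406, 0.1492, 0.1698]
orientation: [0.503, -0.498, 0.5, 0.499]
wrist_force: [-0.1, -0.3, -0.4]
finger_gap: 0.0638
```

Run:
```python
from go import *
s=env.get_state();p,d=env.read_camera("wrist"); cv2.imwrite("pics/w13.png",p[:,:,::-1])
print([proj("wrist",[q],s)[0].round() for q in ([.44,.1486,.07],)])
go((.44,.1486,.029))
p,d=env.read_camera("side"); cv2.imwrite("pics/sd13.png",cv2.resize(p[150:330,130:350,::-1],None,fx=3,fy=3,interpolation=cv2.INTER_CUBIC))
```

```text
[array([259., 199.])]
tcp [0.4407 0.1495 0.1698] gap 0.0641 F [-0.4 -0.8  0.7] t 26.3
turn [-0.0053  0.0036  0.0016]
(0.44, 0.1486, 0.029) shift [ 0.1408  0.0009 -0.0014]
```

View pics/w13.png

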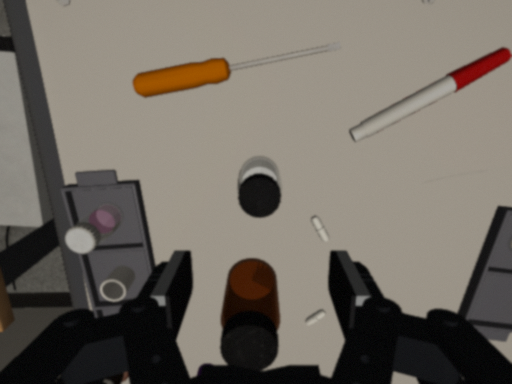

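View pics/sd13.png

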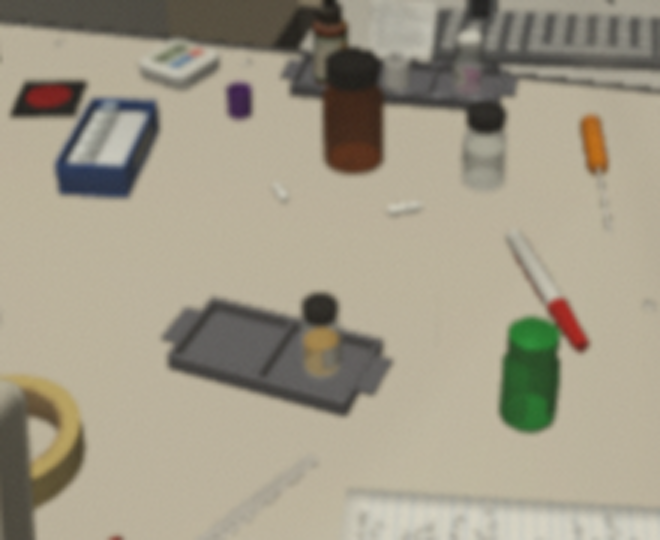

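Call:
step_arm --moves '[[[0,0,0,0.03,0,-0.001,0.75],[0,0,0,0.065,0,-0.001,0.75],[0,0,0,0.1,0,-0.001,0.75],[0,0,0,0.126,0,-0.001,0.75],[0,0,0,0.139,0,-0.001,0.75],[0,0,0,0.139,0,-0.001,0.75],[0,0,0,0.139,0,-0.001,0.4],[0,0,0,0.139,0,-0.001,0],[0,0,0,0.139,0,-0.001,0],[0,0,0,0.139,0,-0.001,0],[0,0,0,0.139,0,-0.001,0]]]' --force 35

```text
clock: 27.45
tcp_pos: [0.442, 0.1494, 0.0319]
orientation: [0.503, -0.499, 0.499, 0.499]
wrist_force: [-0.5, 1.4, 6.9]
finger_gap: 0.036
```

Call:
step_arm --moves '[[[0,0,0,-0.01,0,0,0],[0,0,0,-0.03,0,0,0],[0,0,0,-0.06,0,0,0],[0,0,0,-0.09,0,0,0],[0,0,0,-0.105,0,0,0],[0,0,0,-0.105,0,0,0],[0,0,0,-0.105,0,0,0]]]'

```text
clock: 28.15
tcp_pos: [0.4414, 0.1489, 0.1369]
orientation: [0.503, -0.499, 0.499, 0.499]
wrist_force: [-0.7, -0.0, -1.6]
finger_gap: 0.0357
```

```bash
python3 go.py .573 .398 .135
```

```text
tcp [0.4414 0.1489 0.1369] gap 0.0357 F [-0.7 -0.  -1.6] t 28.15
turn [-0.0049  0.0043  0.0044]
(0.573, 0.398, 0.135) shift [ 0.0036 -0.1304  0.2497]
```

Call:
step_arm --moves '[[[0,0,0,0,-0.008,0.015,0],[0,0,0,0,-0.022,0.042,0],[0,0,0,0,-0.042,0.08,0],[0,0,0,0,-0.062,0.12,0],[0,0,0,0,-0.083,0.16,0],[0,0,0,0,-0.103,0.197,0],[0,0,0,0,-0.118,0.228,0],[0,0,0,0.003,-0.128,0.246,0],[0,0,0,0.02,-0.13,0.25,0],[0,0,0,0.045,-0.13,0.25,0],[0,0,0,0.065,-0.13,0.25,0],[0,0,0,0.065,-0.13,0.25,0]]]'

```text
clock: 29.35
tcp_pos: [0.5696, 0.3978, 0.0676]
orientation: [0.5, -0.498, 0.502, 0.5]
wrist_force: [-1.2, 0.2, -1.0]
finger_gap: 0.036
```

Run:
```python
from go import *
ims=[]
s=env.get_state()
for c in ("side","scene"):
    p,d=env.read_camera(c); u=proj(c,[s["tcp_pos"]])[0].astype(int)
    q=p[max(0,u[1]-50):u[1]+70,max(0,u[0]-60):u[0]+60,::-1]; ims.append(cv2.resize(q,(390,390),interpolation=cv2.INTER_CUBIC))
cv2.imwrite("pics/c14.png",np.hstack(ims)); go((.573,.398,.036))
```

```text
tcp [0.5719 0.3987 0.0719] gap 0.0361 F [ 0.6  0.1 -0.4] t 29.45
turn [-0.0045  0.003   0.0016]
(0.573, 0.398, 0.036) shift [ 0.0359 -0.0011 -0.0008]
```

View pics/c14.png

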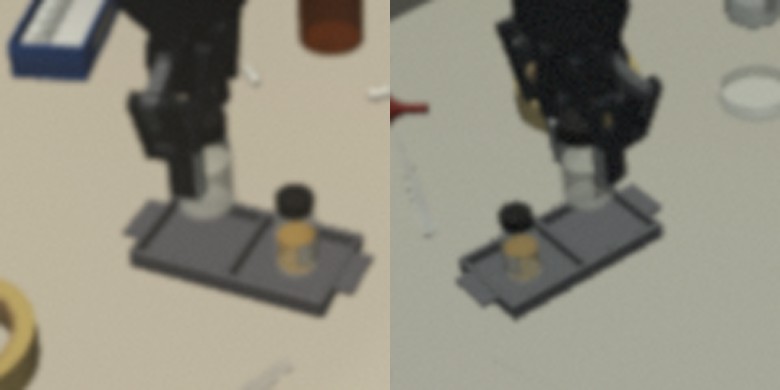

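Call:
step_arm --moves '[[[0,0,0,0.012,-0.001,-0.001,0],[0,0,0,0.023,-0.001,-0.001,0],[0,0,0,0.03,-0.001,-0.001,0],[0,0,0,0.034,-0.001,-0.001,0],[0,0,0,0.036,-0.001,-0.001,0],[0,0,0,0.037,-0.001,-0.001,0],[0,0,0,0.037,-0.001,-0.001,0]]]'

```text
clock: 30.15
tcp_pos: [0.5729, 0.3977, 0.0359]
orientation: [0.502, -0.499, 0.5, 0.499]
wrist_force: [-2.9, -1.5, 4.6]
finger_gap: 0.036
```

Call:
step_arm --moves '[[[0,0,0,0,0,0,0.45],[0,0,0,0,0,0,0.6],[0,0,0,0,0,0,0.6],[0,0,0,0,0,0,0.6],[0,0,0,-0.015,0,0,0.6],[0,0,0,-0.045,0,0,0.6],[0,0,0,-0.085,0,0,0.6],[0,0,0,-0.13,0,0,0.6],[0,0,0,-0.17,0,0,0.6],[0,0,0,-0.19,0,0,0.6],[0,0,0,-0.19,0,0,0.6]]]'

```text
clock: 31.25
tcp_pos: [0.5743, 0.3981, 0.2321]
orientation: [0.506, -0.5, 0.497, 0.498]
wrist_force: [-0.2, 1.2, -0.5]
finger_gap: 0.0513
```

Run:
```python
from go import *
from fit import allcloud
p,d=env.read_camera("side"); cv2.imwrite("pics/sd15.png",cv2.resize(p[130:330,130:360,::-1],None,fx=3,fy=3,interpolation=cv2.INTER_CUBIC))
p,d=env.read_camera("scene"); cv2.imwrite("pics/s15.png",cv2.resize(p[110:310,140:400,::-1],None,fx=3,fy=3,interpolation=cv2.INTER_CUBIC))
go()
P=np.vstack([c[0] for c in allcloud()])
for n,x,y,r,z0,z1 in (("cup",.5415,.0085,.012,.017,.031),("dropper",.606,.013,.0165,.018,.06),("big",.573,.398,.0185,.018,.05),("blk",.509,.405,.0135,.018,.041),("wht",.478,.005,.0135,.018,.041),("jar",.5535,.14,.026,.01,.08)):
    c=np.array([x,y])
    for it in range(4):
        h=np.hypot(P[:,0]-c[0],P[:,1]-c[1]); m=(h<r+.006)&(P[:,2]>z0)&(P[:,2]<z1); c,res=fitc(P[m],r,c)
    print(n,c.round(4),round(res,4),m.sum(),"top",np.percentile(P[(h<r+.004)&(P[:,2]<.13)][:,2],98).round(4))
```

```text
tcp [0.5727 0.3972 0.2269] gap 0.0513 F [-0.3  0.5 -0.2] t 31.35
turn [-0.0046  0.0038  0.0034]
cup [0.5433 0.0099] 0.0012 158 top 0.0331
dropper [0.6061 0.0142] 0.0008 373 top 0.1029
big [0.5711 0.3978] 0.001 402 top 0.0765
blk [0.5074 0.4052] 0.0009 223 top 0.0632
wht [0.4779 0.0054] 0.001 181 top 0.0629
jar [0.5544 0.1402] 0.0014 1176 top 0.1002
```

View pics/sd15.png

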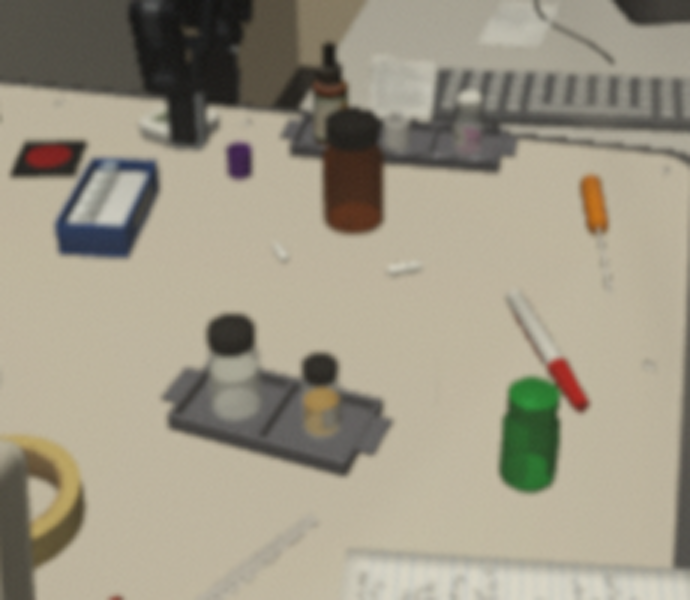

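View pics/s15.png

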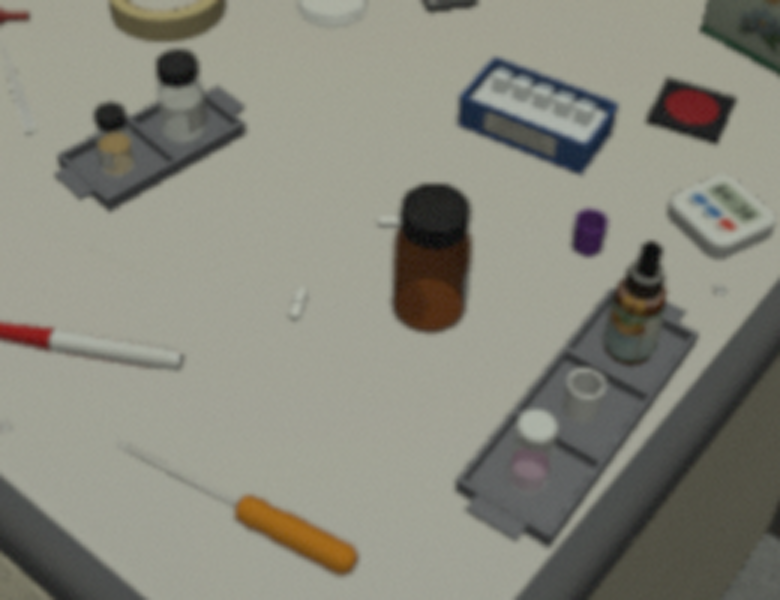

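All upright in their pockets; the jar has not moved. Handing in.

```bash
python3 -c "
from workcell import env
print(env.hand_in())"
```

```text
the job is handed in; nothing more can be done
None
```

I filled both kits and handed the job in at about 31 s of the 122 s allowed.

- **Three-pocket tray:** the PTFE cup is in the middle, the white-cap small vial in the end pocket nearer the robot, and the dropper bottle in the far end pocket.
- **Two-pocket tray:** the black-cap small vial is in the pocket nearer the robot and the bigger clear vial in the far one.

**Last checks:**
- Pictures from both fixed cameras show every item standing upright in its own pocket.
- Depth fits put each item within about 2 mm of its pocket centre, with tops about one floor height (4 mm) above their bench heights, within 2–3 mm. The exception is the thin dropper teat, which read 103 mm against an expected 106 mm; the pictures show that bottle upright.
- The jar reads 0.5544, 0.1402 against 0.5544, 0.1401 at the start, so it has not moved. The green vial and purple cup were not touched.
- The highest wrist force I read was about 14 N, while setting the cup on its pocket floor.

**Disagreements:**
- The two fixed cameras differed by about 2–3 mm, and the wrist camera by about 5 pixels, so I used averages.
- The networks gave a few wrong labels, such as a cup reported at the black-cap vial, which I resolved from the pictures.

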